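# Gauge the notch of a burr stick

### The job

Check how deep the notch is in the loose walnut burr stick with the one wide notch: take the digital depth gauge by its round case and stand it lengthways over that notch, upright, with its foot bar flat on the wood at both ends of the notch and its sprung plunger on the pencilled cross on the notch floor. Finish while still gripping the gauge there, pressing it down lightly but positively, about 6 newtons and never heavily; do not shift the stick, and leave the other toys where they are.

Things in the scene. Friction and masses are not known exactly. Their poses are not given: they have to be found in the camera images.
- gauge: Digital depth gauge, about 270 g, 112 mm tall, at the start standing free on its steel foot bar on the ledge. Origin: centre of the foot bar's flat underside, where the plunger comes out; z up along the stem, x along the foot bar, y square to the case's round faces. Foot bar 80 (x) by 18 (y) by 12 mm high, then a slim stem, a round case, and on top a dust cap 11 mm wide.
- gauge_case (a point): Centre of the gauge's round case, 70 mm above the foot bar's underside: a flat grey disc standing on edge, 58 mm diameter, 24 mm thick along the gauge's y, with a black face and display towards -y. It is gripped across the 24 mm from above; the case reaches 29 mm above this point and the dust cap 42 mm.
- plunger (a joint): Reading of the gauge (m): how far the plunger tip stands out below the foot bar's underside. 0 = flush (as when it stands on the ledge), 0.022 = fully out (hanging free). A spring pushes it out with about 0.6 N fully out and 1.2 N at 0. Set over the wide notch it reads 0.014.
- gauge_tip (a point): The plunger's round tip (5 mm diameter), lowest point; it moves along the gauge's z axis with the plunger.
- wide_stick: The loose walnut burr stick to be gauged, about 45 g, lying notch up: 112 (x) by 28 (y) by 28 mm high, with one notch 56 mm long (x -28 to 28 mm) and 14 mm deep across its whole width in the middle, leaving a full-height end 28 mm long on either side. Origin: centre of its underside; x along the stick, z up. Tops of the ends at z = 28 mm, notch floor at z = 14 mm.
- cross (a point): Centre of the cross in white pencil (12 mm strokes) in the middle of the wide stick's notch floor, 14 mm above the ledge and 14 mm below the tops of the stick's ends.
- twin_stick: Bystander: a loose walnut burr stick of the same outer size with two narrow notches (14 mm) and a block of wood between them. Origin: centre of its underside, x along the stick.
- burr: Bystander: the half-built burr puzzle, a cross of three walnut sticks 112 by 112 mm and 42 mm high, loose on the ledge. Origin: centre of its underside.
- mug: Bystander: white ceramic mug, 82 mm across and 95 mm high, with colourful plastic rods standing in it up to 155 mm high. Origin: centre of its underside.
- maze_ball: Bystander: clear maze ball, 120 mm diameter, in its grey ring stand, 132 mm high in all. Origin: centre of the stand's underside.
Not all that is in view belongs to the job. What is shaped like the wide_stick but pink, purple or red is not meant.

How it is judged (in metres and radians):
On the way:
1. the gauge is lifted off the ledge in the gripper, its plunger sprung out (height (world z) of gauge above 0.035 m and value of joint plunger above 0.019 m and contact force between the fingers and gauge above 2 N), for 0.2 s.
At the end, for the whole second after the job is handed in: Gauge still gripped, upright within 3 deg, lined up with the stick within 7 deg, foot flat on both ends (within 2 deg, 1.5 mm), pressing it with 3 to 14 N, reading 12.5 to 15.5 mm, tip within 6 mm of the cross; stick within 15 mm of its start, clear of the fingers (contact force between the fingers and gauge above 2 N and contact force between gauge and wide_stick between 3 and 14 N and horizontal distance between gauge_tip and cross below 0.006 m and value of joint plunger between 0.0125 and 0.0155 m and z of gauge in the frame of wide_stick between 0.0265 and 0.0295 m and angle between the z axis of gauge and the z axis of wide_stick, either way round below 0.035 rad and angle between the x axis of gauge and the x axis of wide_stick, either way round below 0.12 rad and angle between gauge's own z axis and vertical below 0.05 rad and distance of wide_stick from where it was at the start of the episode below 0.015 m and linear speed of gauge below 0.01 m/s and contact force between the fingers and wide_stick below 0.1 N); the arm keeps its last pose, push and grip.
It fails at once if the gauge is pressed heavily on the stick (over 60 N) (contact force between gauge and wide_stick above 60 N).
It fails at once if the stick to be gauged is shifted by more than 15 mm (distance of wide_stick from where it was at the start of the episode above 0.015 m).
It fails at once if the other toys are moved by more than 15 mm (distance of any of twin_stick, burr, mug, maze_ball from where it was at the start of the episode above 0.015 m).
It fails at once if the gauge is knocked over (angle between gauge's own z axis and vertical above 0.6 rad).
It also fails if it takes over 48 s, if anything falls off the work surface, if the arm or the gripper's body presses on something with over 40 N, if the wrist force passes 120 N, or if a joint passes its speed limit or range.

### The arm

A 6-joint arm with a two-finger parallel gripper is mounted at the origin on the work surface. World frame = base frame: x ahead of the robot, y to its left, z up, the work surface at z = 0. Lengths are in m, angles in degrees, forces in N, time in s.
With the tool pointing down it reaches from about 0.4 to 0.825 m from the base axis. Payload 7 kg.
Tool frame: the origin (TCP) lies on the centre line of the jaws, within the pads' length; the fingertips stand 19 mm ahead of it and the grasp point (between the pads) is the TCP (r.tip_extent is the distance from the TCP to the fingertips, in m); z points along the fingers, y is the line along which they close (so a half turn about z gives the same grasp; the last joint's range is limited). The gripper opens to 88 mm and grips with 3 to 60 N. Pads are 19 mm wide; open, the fingers measure 130 mm over their backs; the gripper's body (78 mm by 193 mm) begins 47 mm behind the grasp point.
Start: joints at [84.689, 20.546, 0.682, 0, -70.136, -16.507], TCP at [0.251, 0.627, 0.246] pointing down, gripper open.
Joint ranges: [-176.03, 176.03], [-82.01, 121.73], [-58.28, 71.71], [-173.87, 95.51], [-174.79, -0.11], [-173.66, 173.66]. Speed limits (degrees/s): [136.94, 136.94, 172.46, 180, 180, 180].

### API

Orientations are given as [roll, pitch, yaw] about the fixed x, y, z axes, in that order (R = Rz(yaw) Ry(pitch) Rx(roll)).
In Python, from plant import r gives the robot as it stands. The module is installed in compiled form; this text tells all that it offers.
- The arm moves only by the tool jog_arm, never from a script. Its argument "deltas" is a list that holds one entry, the list of rows, each a list of 5 numbers: the opening, from -1 (shut) to 1 (fully open), then the shift along the world's x, y, z in cm, then the turn about the world's z in rad. In form: [[[claw, dx, dy, dz, turn], ...]]. A call has 1 to 8 rows; each row shifts and turns the commanded pose from where the row before left it; what a row does not reach is not made up. A row lasts 1/8 s, in which the tool goes at most 62.5 mm and 10.7 degrees, less where a joint would pass 70% of its speed; a pose out of reach is approached as far as the arm can. A call with a gripper value outside its range is refused whole. The fingers move at their own pace and stop on an object; "force" is the grip in N (left out, the last holds). Time passes only in rows, so rows that do not move let the fingers close. It gives the time, the measured TCP pose, the force, the opening and the grip force at its end, in the units of the state.
- r.get_state(): the state, without advancing time (a new reading comes with each control period).
- r.capture(name): name is "scene" or "top"; returns the picture (420x560x3 uint8, blue, green, red); there is no depth.
- r.camera_info(name): a dict with "fx", "fy", "cx", "cy" (pixels), "view" (4x4, takes a point from world to camera coordinates). Camera axes: x right, y up, looking along -z (the intrinsics and any distortion apply to the point x, -y, -z); pixel columns grow to the right and rows downward; lengths in m; the calibration is good to about 2 mm. A picture is of the moment at which its call begins. camera_info takes no time and is no camera call.
- r.close_job(): hands the job in; it is judged then, once.
The state is a dict: "time_s": time; "joints": joint angles; "qd": joint speeds; "joint_torque": joint torques, N m; "tcp_pos": TCP position; "eef_rot": TCP orientation; "contact_force": force on the tool from outside, world axes, zero at the start; "moment": the same for the moment, N m; "gripper_width": finger opening in m; "gripper_force": force on a finger pad.
Only numpy, scipy, OpenCV 4.12 (cv2) and the standard library are available. Lean on these libraries where they do the work, as an engineer would, in place of code of your own. Each camera call takes 0.05 s, during which the arm holds its last target. There are 200 camera calls.

## Working session

There is one attempt and no reset: what is moved stays moved. The work goes in short steps, Python scripts to look and compute and a tool call to move; the robot and the scene stay as the last step left them, time stands still between calls to the robot, and variables do not carry over. Pictures are saved under pics/ and viewed, at most 10 in all, crops included, and the job is handed in when it is done.

Besides the shell and the picture viewer there is one more tool, called after "Emit:" as name([rows], argument=value, ...), one row to a line, values as JSON. jog_arm: Moves the arm, as the interface text tells. Its arguments: {"type":"object","properties":{"deltas":{"type":"array"},"force":{"type":"number"}},"required":["deltas"]}

```bash
mkdir -p pics; python3 - <<'E'
from plant import r
import cv2,numpy as np
print(r.get_state())
for n in("scene","top"):
    cv2.imwrite(f"pics/{n}0.png",r.capture(n)); i=r.camera_info(n); print(n,i)
E
```

```text
{'time_s': 0.0, 'joints': array([ 8.46911767e+01,  2.05934347e+01,  6.33296407e-01, -2.14272972e-02,
       -7.01372608e+01, -1.65088006e+01]), 'qd': array([ 0.02422884, -0.00200217,  0.02840844, -0.0012355 ,  0.02100833,
       -0.01670151]), 'joint_torque': array([ 5.12811657e-04, -5.82718241e+01,  2.93053436e+01,  6.99672773e+00,
        6.93808499e-03, -1.57439986e-04]), 'tcp_pos': array([0.25068861, 0.62621176, 0.24459237]), 'eef_rot': array([ 1.79900892e+02, -8.36764077e-03, -2.18249141e+01]), 'contact_force': array([-0.0472566 ,  0.42090925, -0.92542808]), 'moment': array([0.00592808, 0.00930302, 0.01882495]), 'gripper_force': 0.0, 'gripper_width': 0.08735824500039999}
scene {'fx': 409.5470227951725, 'fy': 409.5470227951725, 'cx': 278.93141559448287, 'cy': 207.3046282522871, 'view': array([[-0.2168101 ,  0.97609308,  0.01535186,  0.14549988],
       [-0.59165516, -0.14389469,  0.79324554,  0.27981638],
       [ 0.77649053,  0.16290064,  0.60870833, -1.43138861],
       [ 0.        ,  0.        ,  0.        ,  1.        ]])}
top {'fx': 447.3754669222663, 'fy': 447.3754669222663, 'cx': 287.469378836329, 'cy': 203.2793474783131, 'view': array([[ 0.01245984, -0.99930354,  0.03517357, -0.04453845],
       [ 0.98341641,  0.01861164,  0.18040444, -0.57024247],
       [-0.18093344,  0.03234245,  0.98296341, -1.07404401],
       [ 0.        ,  0.        ,  0.        ,  1.        ]])}
```

View pics/scene0.png

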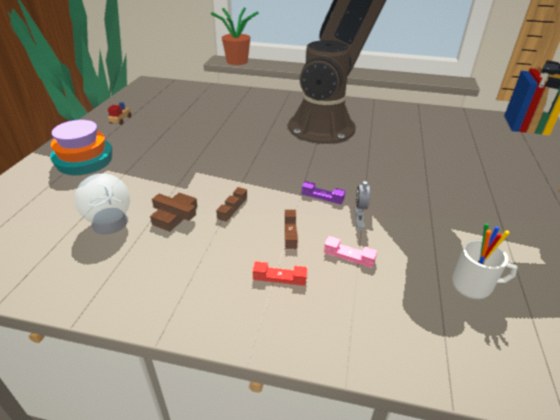

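View pics/top0.png

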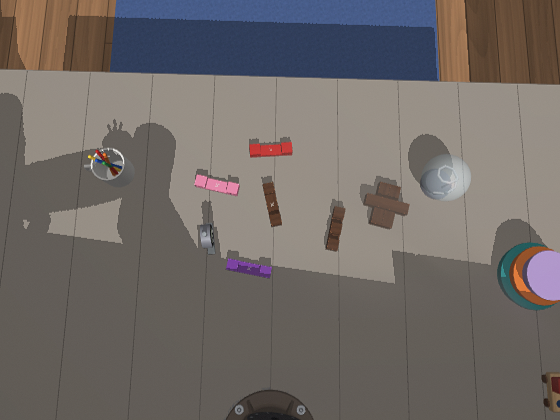

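The scene view has the wide stick at about (290,228), the gauge at (362,200), the twin stick at (232,204) and the mug at (480,268). The top view has the wide stick at (272,204) with its cross, the gauge at (206,236) and the twin stick at (336,228). Next I'll enlarge the gauge and the stick in both views.

```bash
cat > h.py <<'E'
import numpy as np,cv2
from plant import r
def ray(n,uv):
    i=r.camera_info(n);V=i["view"];R=V[:3,:3];c=-R.T@V[:3,3]
    d=R.T@np.array([(uv[0]-i["cx"])/i["fx"],-(uv[1]-i["cy"])/i["fy"],-1]);return c,d/np.linalg.norm(d)
def plane(n,uv,z):
    c,d=ray(n,uv);return c+d*(z-c[2])/d[2]
def proj(n,p):
    i=r.camera_info(n);q=i["view"]@np.append(p,1)
    return np.array([i["cx"]+i["fx"]*q[0]/-q[2],i["cy"]+i["fy"]*q[1]/q[2]])
def tri(a,b):
    (c1,d1),(c2,d2)=ray("scene",a),ray("top",b)
    s=np.linalg.lstsq(np.c_[d1,-d2],c2-c1,rcond=None)[0];p,q=c1+s[0]*d1,c2+s[1]*d2
    return (p+q)/2,np.linalg.norm(p-q)
E
python3 - <<'E'
import cv2,numpy as np
t=cv2.imread("pics/top0.png");s=cv2.imread("pics/scene0.png")
a=t[170:260,190:290];b=s[175:265,280:380]
f=lambda x,k:cv2.resize(x,None,fx=k,fy=k,interpolation=cv2.INTER_CUBIC)
a,b=f(a,4),f(b,4)
cv2.imwrite("pics/crop1.png",np.hstack([a,b]))
E
```

```text
(no output)
```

View pics/crop1.png

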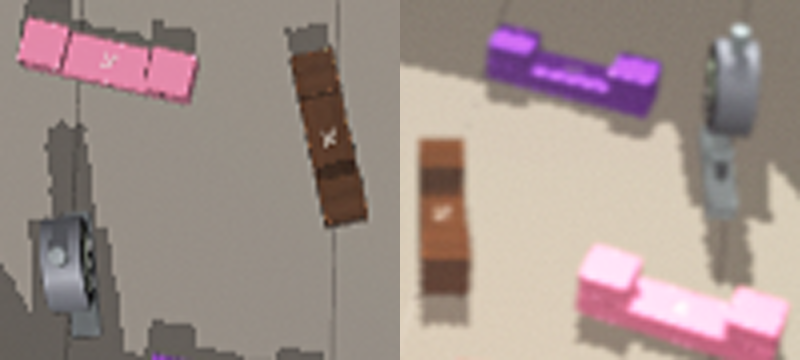

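The left half of the crop (top view, origin 190,170, scaled 4x) shows the stick's top from (312,50) to (348,222), its cross at (329,138) and the gauge's cap at (57,256). The right half (scene view, origin 280,175) shows the cross at (442,213), the cap at (740,32) and the foot bar between (703,130) and (738,213).

```bash
python3 - <<'E'
from h import *
np.set_printoptions(precision=4,suppress=True)
T=lambda u,v:(190+u/4-.375,170+v/4-.375); S=lambda u,v:(280+(u-400)/4-.375,175+v/4-.375)
print("cross tri",tri(S(442,213),T(329,138)),plane("top",T(329,138),.014),plane("scene",S(442,213),.014))
print("cap tri",tri(S(740,32),T(57,256)))
c=[plane("top",T(*p),.028) for p in[(292,54),(332,46),(367,218),(328,226)]]
m=np.mean(c,0);d=(c[0]+c[1]-c[2]-c[3])/2;print("stick ctr",m,"len",np.linalg.norm(d),"yaw",np.degrees(np.arctan2(d[1],d[0])))
t=cv2.imread("pics/top0.png");hsv=cv2.cvtColor(t,cv2.COLOR_BGR2HSV);print(hsv[200,271],hsv[230,204],hsv[190,240],hsv[250,211])
mk=cv2.inRange(hsv,(0,90,15),(18,255,160));mk[:,:250]=0;mk[:,290:]=0;mk[:170]=0;mk[240:]=0
cs=max(cv2.findContours(mk,0,2)[0],key=cv2.contourArea);rc=cv2.minAreaRect(cs);print(rc)
q=cv2.boxPoints(rc);q=[plane("top",x,.028) for x in q]
print("box",np.array(q)[:,:2],np.mean(q,0))
for a,b in [((703,130),(708,215)),((735,130),(738,213))]:
    a,b=[plane("scene",S(*p),.012) for p in(a,b)];d=a-b;print("foot edge",a,b,np.degrees(np.arctan2(d[1],d[0])))
print("foot near-robot end top",plane("top",T(75,336),.012),plane("top",T(100,330),.012))
print("foot far end scene", plane("scene",S(708,215),.012),plane("scene",S(738,213),.012))
# case edges in top at case centre height
for a,b in [((38,225),(46,300)),((86,232),(93,300)),((80,215),(88,305))]:
    a,b=[plane("top",T(*p),.07) for p in(a,b)];d=a-b;print("case edge",a,b,np.degrees(np.arctan2(d[1],d[0])))
E
```

```text
cross tri (array([0.5746, 0.0047, 0.015 ]), np.float64(0.0019392242702840695)) [0.575  0.0037 0.014 ] [0.5733 0.0054 0.014 ]
cap tri (array([0.4842, 0.162 , 0.1108]), np.float64(0.0015854818470996373))
stick ctr [0.5742 0.0033 0.028 ] len 0.11467769041331936 yaw 12.541031954781856
[ 11 127  90] [120  14  88] [ 18  28 153] [102  12 109]
((271.80804443359375, 203.97950744628906), (43.04465866088867, 10.684844017028809), 77.6609115600586)
box [[ 0.6247  0.0302]
 [ 0.6313  0.0033]
 [ 0.5217 -0.0222]
 [ 0.5154  0.0043]] [0.5733 0.0039 0.028 ]
foot edge [0.4514 0.1516 0.012 ] [0.5354 0.1606 0.012 ] -173.90007581582185
foot edge [0.4465 0.1716 0.012 ] [0.5293 0.178  0.012 ] -175.5552440047205
foot near-robot end top [0.4444 0.1626 0.012 ] [0.4485 0.147  0.012 ]
foot far end scene [0.5354 0.1606 0.012 ] [0.5293 0.178  0.012 ]
case edge [0.5076 0.1799 0.07  ] [0.4619 0.1729 0.07  ] 8.724906101539487
case edge [0.5038 0.1506 0.07  ] [0.4624 0.1446 0.07  ] 8.257989014951384
case edge [0.5142 0.1547 0.07  ] [0.4593 0.1474 0.07  ] 7.498821416276217
```

The measurements agree with the sizes given. The cross is at (0.574, 0.004, 0.015) and the stick's yaw is about 12.8°. The gauge's cap is at (0.484, 0.162, 0.111) and its yaw is about 7.5°. I'll go over the gauge now.

Emit:
jog_arm([
  [[1,2.4,-4.7,0,0.055],[1,2.4,-4.7,0,0.055],[1,2.4,-4.7,0,0.055],[1,2.4,-4.7,0,0.055],[1,2.4,-4.7,0,0.055],[1,2.4,-4.7,0,0.055],[1,2.4,-4.7,0,0.055],[1,2.4,-4.7,0,0.055]],
], force=25)

```text
time_s: 1.1
tcp_pos: [0.4432, 0.2489, 0.2455]
eef_rot: [180.0, 0.0, 3.5]
contact_force: [0.3, 0.2, 0.1]
gripper_width: 0.0878
gripper_force: 0.0
```

Emit:
jog_arm([
  [[1,2.1,-4.4,0,0.036],[1,2.0,-4.4,0,0.036],[1,0,0,0,0],[1,0,0,0,0]],
])

```text
time_s: 1.6
tcp_pos: [0.4838, 0.1625, 0.2454]
eef_rot: [-180.0, 0.0, 7.4]
contact_force: [0.3, 0.5, 0.1]
gripper_width: 0.0877
gripper_force: 0.0
```

Emit:
jog_arm([
  [[1,0,0,-4,0],[1,0,0,-4,0],[1,0,0,-3,0],[1,0,0,-3,0],[0.2,0,0,-2,0],[0.0,0,0,-1,0],[-0.1,0,0,0,0],[-0.1,0,0,0,0]],
])

```text
time_s: 2.6
tcp_pos: [0.4843, 0.1633, 0.0764]
eef_rot: [-180.0, -0.1, 7.5]
contact_force: [-0.8, -0.3, 0.7]
gripper_width: 0.0534
gripper_force: 0.0
```

```bash
python3 - <<'E'
from h import *
s=r.capture("scene");t=r.capture("top");print(r.get_state()["gripper_width"],r.get_state()["tcp_pos"])
cv2.imwrite("pics/s1.png",s);cv2.imwrite("pics/t1.png",t)
print(proj("scene",(.484,.162,.075)),proj("top",(.484,.162,.075)))
f=lambda x:cv2.resize(x,None,fx=5,fy=5,interpolation=cv2.INTER_CUBIC)
cv2.imwrite("pics/crop2.png",np.hstack([f(t[180:270,165:245]),f(s[150:240,325:405])]))
E
```

```text
0.045545426173854965 [0.48432682 0.1630915  0.07643386]
[362.14726857 194.96323709] [205.7520029  235.39633825]
```

View pics/crop2.png

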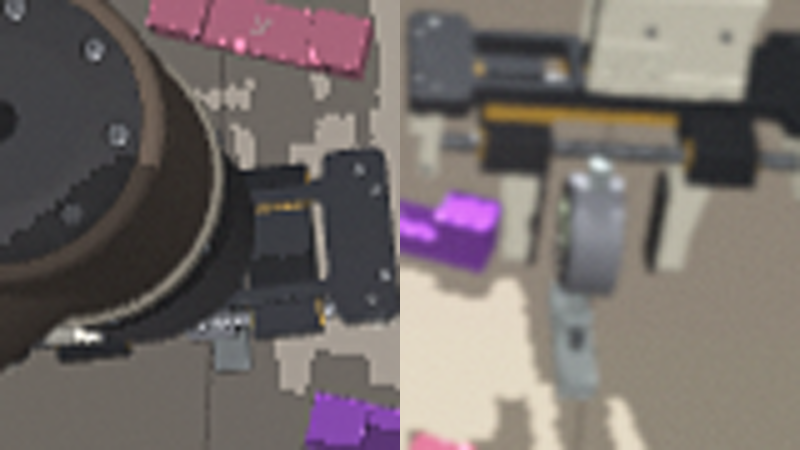

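The scene crop shows the pads' inner faces at columns 537 and 655 with the case between 562 and 625, about 1 mm left of centre. I'll shift 1 mm to -y and close.

Emit:
jog_arm([
  [[-0.2,0,-0.1,0,0],[-0.3,0,0,0,0],[-0.4,0,0,0,0],[-0.5,0,0,0,0],[-0.6,0,0,0,0],[-0.8,0,0,0,0],[-1,0,0,0,0],[-1,0,0,0,0]],
], force=25)

```text
time_s: 3.7
tcp_pos: [0.4839, 0.1616, 0.0756]
eef_rot: [180.0, -0.0, 7.5]
contact_force: [-0.2, -0.4, 1.1]
gripper_width: 0.0238
gripper_force: 25.0
```

Emit:
jog_arm([
  [[-1,0,0,0,0],[-1,0,0,0,0],[-1,0,0,0,0]],
])

```text
time_s: 4.08
tcp_pos: [0.4839, 0.1616, 0.0756]
eef_rot: [180.0, -0.0, 7.5]
contact_force: [0.5, -0.2, 1.8]
gripper_width: 0.0239
gripper_force: 25.0
```

Emit:
jog_arm([
  [[-1,0,0,0.5,0],[-1,0,0,1,0],[-1,0,0,2,0],[-1,0,0,2,0],[-1,0,0,2,0],[-1,0,0,1,0],[-1,0,0,0.5,0],[-1,0,0,0,0]],
])

```text
time_s: 5.08
tcp_pos: [0.4837, 0.1616, 0.1654]
eef_rot: [-180.0, 0.0, 7.5]
contact_force: [0.1, -0.2, -3.3]
gripper_width: 0.024
gripper_force: 25.0
```

Emit:
jog_arm([
  [[-1,0.8,-1.3,0,0.013],[-1,1.3,-2.4,0,0.013],[-1,1.6,-2.7,0,0.013],[-1,1.6,-2.7,0,0.013],[-1,1.6,-2.7,0,0.013],[-1,1.3,-2.4,0,0.014],[-1,0.8,-1.5,0,0.014],[-1,0,0,0,0]],
])

```text
time_s: 6.08
tcp_pos: [0.5737, 0.0036, 0.1642]
eef_rot: [180.0, 0.1, 12.7]
contact_force: [-0.4, -0.4, -3.2]
gripper_width: 0.0239
gripper_force: 25.0
```

Emit:
jog_arm([
  [[-1,0,0,-1,0],[-1,0,0,-1,0],[-1,0,0,-0.7,0],[-1,0,0,0,0],[-1,0,0,0,0]],
])

```text
time_s: 6.7
tcp_pos: [0.574, 0.0048, 0.1388]
eef_rot: [180.0, -0.0, 12.9]
contact_force: [-0.2, 0.5, -2.4]
gripper_width: 0.0238
gripper_force: 25.0
```

```bash
python3 - <<'E'
from h import *
s=r.capture("scene");t=r.capture("top");st=r.get_state();print(st["gripper_width"],st["tcp_pos"],st["eef_rot"],st["contact_force"])
cv2.imwrite("pics/s2.png",s);cv2.imwrite("pics/t2.png",t)
f=lambda x:cv2.resize(x,None,fx=5,fy=5,interpolation=cv2.INTER_CUBIC)
cv2.imwrite("pics/crop3.png",np.hstack([f(t[150:260,235:315]),f(s[150:260,250:330])]))
E
```

```text
0.023979248921525798 [0.57414311 0.00475795 0.13895261] [ 1.79998634e+02 -4.09074217e-02  1.28592219e+01] [-0.21830612 -1.03491257 -2.68296636]
```

View pics/crop3.png

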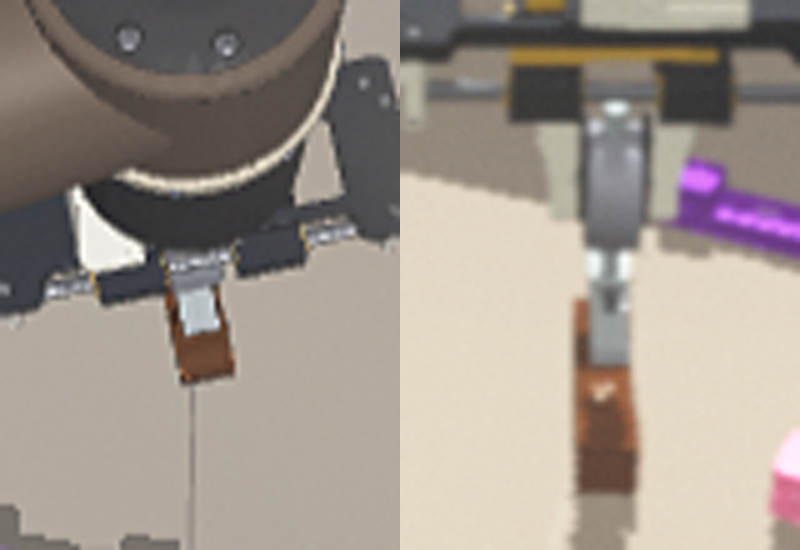

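The scene crop (origin 250,150, scaled 5x) shows the foot bar's far end over the stick, with its lower corners at about (590,364) and (630,364). The top crop shows its near end at about (183..215,332), and the stick's near end at (185,380) to (233,373).

```bash
python3 - <<'E'
from h import *
np.set_printoptions(precision=4,suppress=True)
T=lambda u,v:(235+u/5-.4,150+v/5-.4); S=lambda u,v:(250+(u-400)/5-.4,150+v/5-.4)
zf=.139-.0756
a,b=[plane("scene",S(*p),zf) for p in[(591,364),(630,364)]]
c,d=[plane("top",T(*p),zf+.012) for p in[(183,334),(216,330)]]
print("far end",a,b,"near end",c,d,"centre",(a+b+c+d)/4)
v=(a+b-c-d)/2;print(np.linalg.norm(v),np.degrees(np.arctan2(v[1],v[0])))
a,b=[plane("top",T(*p),zf+.042+.07) for p in[(160,265),(228,255)]];print(a)
yaw=np.radians(12.86);ex=np.array([np.cos(yaw),np.sin(yaw),0])
tc=np.array([.574,.0048,0])
for n,org,nm in(("scene",(250,150),"far"),("top",(235,150),"near")):
  for sx in(1,-1):
   for sy in(9,-9):
    for z in(zf,zf+.012):
     p=tc+ex*.04*sx+np.array([-ex[1],ex[0],0])*sy/1000;p[2]=z
     q=(proj(n,p)-org+.4)*5;q[0]+=400*(n=="scene");print(n,sx,sy,z,q)
E
```

```text
far end [0.6134 0.0065 0.0634] [0.6093 0.0235 0.0634] near end [0.5332 0.0046 0.0754] [ 0.5355 -0.0115  0.0754] centre [0.5729 0.0058 0.0694]
0.08003638877870195 13.460020446163584
[0.5489 0.0152 0.1754]
scene 1 9 0.06340000000000001 [627.1228 366.0346]
scene 1 9 0.07540000000000001 [628.1863 345.1771]
scene 1 -9 0.06340000000000001 [586.843  365.7093]
scene 1 -9 0.07540000000000001 [587.5824 344.8434]
scene -1 9 0.06340000000000001 [620.9181 259.0399]
scene -1 9 0.07540000000000001 [621.8654 238.7407]
scene -1 -9 0.06340000000000001 [583.2507 258.7081]
scene -1 -9 0.07540000000000001 [583.9147 238.4012]
top 1 9 0.06340000000000001 [150.3498 183.6829]
top 1 9 0.07540000000000001 [149.9889 178.4189]
top 1 -9 0.06340000000000001 [185.5155 176.5824]
top 1 -9 0.07540000000000001 [185.5284 171.2491]
top -1 9 0.06340000000000001 [182.9165 338.1607]
top -1 9 0.07540000000000001 [182.9016 334.4939]
top -1 -9 0.06340000000000001 [218.4735 330.7935]
top -1 -9 0.07540000000000001 [218.8407 327.0518]
```

The foot's centre is about 1 mm short in x and 1 mm over in y, and its length of 80 mm and yaw of 13.4° check out. I'll correct that and lower to just above contact.

Emit:
jog_arm([
  [[-1,0.1,-0.1,-0.5,0],[-1,0,0,-0.8,0],[-1,0,0,-0.8,0],[-1,0,0,-0.6,0],[-1,0,0,-0.3,0],[-1,0,0,-0.2,0],[-1,0,0,0,0],[-1,0,0,0,0]],
])

```text
time_s: 7.8
tcp_pos: [0.575, 0.0036, 0.1068]
eef_rot: [-180.0, -0.0, 12.8]
contact_force: [-0.7, -0.3, -3.2]
gripper_width: 0.0239
gripper_force: 25.0
```

Emit:
jog_arm([
  [[-1,0,0,-0.1,0],[-1,0,0,0,0],[-1,0,0,0,0]],
])

```text
time_s: 8.18
tcp_pos: [0.575, 0.0037, 0.1056]
eef_rot: [180.0, -0.0, 12.9]
contact_force: [-0.9, -0.5, -2.2]
gripper_width: 0.0239
gripper_force: 25.0
```

Emit:
jog_arm([
  [[-1,0,0,-0.1,0],[-1,0,0,0,0],[-1,0,0,0,0]],
])

```text
time_s: 8.55
tcp_pos: [0.5749, 0.0037, 0.1046]
eef_rot: [180.0, -0.0, 12.8]
contact_force: [-0.5, -0.4, -2.2]
gripper_width: 0.024
gripper_force: 25.0
```

Emit:
jog_arm([
  [[-1,0,0,-0.05,0],[-1,0,0,0,0],[-1,0,0,0,0]],
])

```text
time_s: 8.93
tcp_pos: [0.5749, 0.0037, 0.1041]
eef_rot: [180.0, -0.0, 12.8]
contact_force: [0.5, 0.7, -2.4]
gripper_width: 0.0238
gripper_force: 25.0
```

Emit:
jog_arm([
  [[-1,0,0,-0.03,0],[-1,0,0,0,0],[-1,0,0,0,0]],
])

```text
time_s: 9.3
tcp_pos: [0.5749, 0.0037, 0.1038]
eef_rot: [180.0, -0.0, 12.8]
contact_force: [0.7, 1.0, -2.3]
gripper_width: 0.024
gripper_force: 25.0
```

Emit:
jog_arm([
  [[-1,0,0,-0.03,0],[-1,0,0,0,0],[-1,0,0,0,0]],
])

```text
time_s: 9.68
tcp_pos: [0.5749, 0.0036, 0.1036]
eef_rot: [180.0, -0.0, 12.9]
contact_force: [-0.4, 0.0, 1.0]
gripper_width: 0.0242
gripper_force: 25.0
```

Emit:
jog_arm([
  [[-1,0,0,-0.02,0],[-1,0,0,0,0],[-1,0,0,0,0]],
])

```text
time_s: 10.05
tcp_pos: [0.575, 0.0036, 0.1036]
eef_rot: [180.0, -0.0, 12.8]
contact_force: [-1.6, 0.8, 5.0]
gripper_width: 0.0239
gripper_force: 25.0
```

Emit:
jog_arm([
  [[-1,0,0,-0.02,0],[-1,0,0,0,0],[-1,0,0,0,0]],
])

```text
time_s: 10.42
tcp_pos: [0.575, 0.0036, 0.1036]
eef_rot: [180.0, -0.0, 12.9]
contact_force: [-2.4, 0.1, 7.0]
gripper_width: 0.0238
gripper_force: 25.0
```

Emit:
jog_arm([
  [[-1,0,0,0.02,0],[-1,0,0,0,0],[-1,0,0,0,0],[-1,0,0,0,0]],
])

```text
time_s: 10.92
tcp_pos: [0.575, 0.0036, 0.1036]
eef_rot: [180.0, -0.0, 12.8]
contact_force: [-2.4, 0.4, 7.2]
gripper_width: 0.0239
gripper_force: 25.0
```

```bash
python3 - <<'E'
from h import *
F=[]
for k in range(8):
    s=r.capture("scene" if k%2 else "top");cv2.imwrite("pics/%s3.png"%("s" if k%2 else "t"),s);st=r.get_state();F.append(np.r_[st["contact_force"],st["moment"]])
print(np.mean(F,0).round(2),np.std(F,0).round(2),st["tcp_pos"],st["eef_rot"])
s=cv2.imread("pics/s3.png");t=cv2.imread("pics/t3.png")
f=lambda x:cv2.resize(x,None,fx=5,fy=5,interpolation=cv2.INTER_CUBIC)
cv2.imwrite("pics/crop4.png",np.hstack([f(t[150:260,235:315]),f(s[150:260,250:330])]))
E
```

```text
[-2.18  0.48  5.63  0.16  0.97 -0.01] [0.42 0.67 0.48 0.03 0.02 0.03] [0.5749508  0.00361251 0.10359731] [ 1.79994831e+02 -1.47725119e-02  1.28512953e+01]
```

View pics/crop4.png

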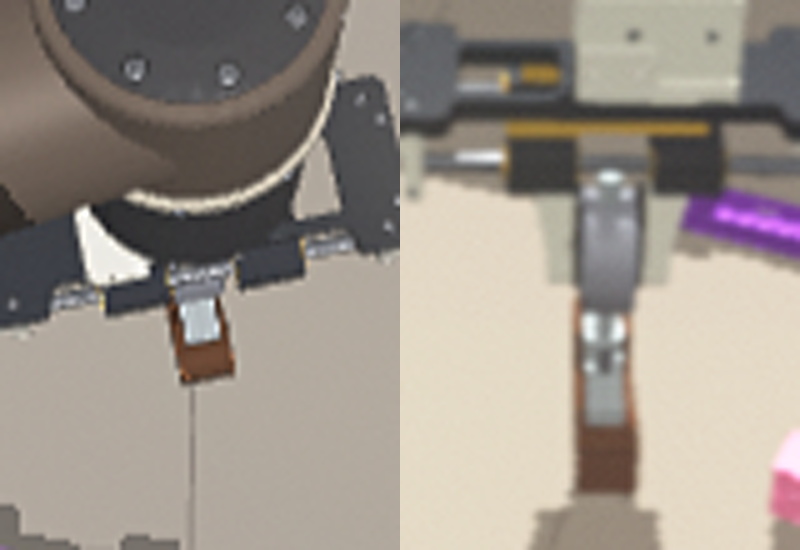

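The crop shows the foot bar lying on both ends of the stick. In the top view there is about 35 px at 5x, or 16 mm, from the foot's end to the stick's end, as there should be when centred. In the scene view the foot's midline at 604 lies within about 1 mm of the stick's at 607. Contact came at TCP z 0.1036, exactly the grasp height plus 28 mm, so it sits flat. The press is about 8 N, so I'll ease it a little.

Emit:
jog_arm([
  [[-1,-0.01,0,0.01,0],[-1,0,0,0,0],[-1,0,0,0,0],[-1,0,0,0,0],[-1,0,0,0,0]],
])

```text
time_s: 11.95
tcp_pos: [0.5749, 0.0036, 0.1036]
eef_rot: [180.0, -0.0, 12.9]
contact_force: [-1.9, 0.2, 6.6]
gripper_width: 0.0238
gripper_force: 25.0
```

```bash
python3 - <<'E'
from h import *
F=[]
for k in range(20):
    r.capture("top");st=r.get_state();F.append(np.r_[st["contact_force"],st["moment"]])
print(np.mean(F[:10],0).round(2),np.mean(F[10:],0).round(2),st["tcp_pos"],st["time_s"])
E
```

```text
[-2.07  0.15  5.5   0.1   0.76 -0.02] [-2.02  0.5   5.23  0.1   0.78 -0.02] [0.57494921 0.00364862 0.10359713] 12.95
```

Emit:
jog_arm([
  [[-1,-0.01,0,0.015,0],[-1,0,0,0,0],[-1,0,0,0,0],[-1,0,0,0,0],[-1,0,0,0,0]],
])

```text
time_s: 13.58
tcp_pos: [0.5749, 0.0037, 0.1036]
eef_rot: [180.0, -0.0, 12.8]
contact_force: [0.5, -0.1, 2.9]
gripper_width: 0.0236
gripper_force: 25.0
```

```bash
python3 - <<'E'
from h import *
F=[]
for k in range(20):
    r.capture("top");st=r.get_state();F.append(np.r_[st["contact_force"],st["moment"]])
print(np.mean(F[:10],0).round(2),np.mean(F[10:],0).round(2),st["tcp_pos"],st["gripper_force"])
E
```

```text
[ 0.52 -0.36  3.54 -0.18 -0.24  0.01] [ 1.64 -0.59  3.69 -0.24 -0.6  -0.01] [0.57491634 0.00367728 0.10361242] 24.99528855085373
```

Emit:
jog_arm([
  [[-1,0.01,0,0,0],[-1,0,0,0,0],[-1,0,0,0,0],[-1,0,0,0,0],[-1,0,0,0,0]],
])

```text
time_s: 15.2
tcp_pos: [0.5749, 0.0036, 0.1036]
eef_rot: [180.0, -0.0, 12.8]
contact_force: [1.4, -0.4, 4.6]
gripper_width: 0.0238
gripper_force: 25.0
```

```bash
python3 - <<'E'
from h import *
F=[]
for k in range(30):
    r.capture("top");st=r.get_state();F.append(np.r_[st["contact_force"],st["moment"]])
for i in(0,10,20):print(np.mean(F[i:i+10],0).round(2))
print(st["tcp_pos"],st["eef_rot"])
E
```

```text
[ 2.03 -0.43  5.19 -0.12 -0.73  0.02]
[ 1.97 -0.17  5.23 -0.11 -0.73  0.  ]
[ 2.12  0.08  4.93 -0.15 -0.75 -0.02]
[0.57489787 0.00367545 0.10357541] [-1.79999657e+02 -1.38256881e-02  1.28489820e+01]
```

Emit:
jog_arm([
  [[-1,0,0,0.01,0],[-1,0,0,0,0],[-1,0,0,0,0],[-1,0,0,0,0],[-1,0,0,0,0]],
])

```text
time_s: 17.32
tcp_pos: [0.5749, 0.0037, 0.1036]
eef_rot: [-180.0, -0.0, 12.8]
contact_force: [2.7, -0.3, 2.7]
gripper_width: 0.0239
gripper_force: 25.0
```

```bash
python3 - <<'E'
from h import *
F=[]
for k in range(30):
    r.capture("top");st=r.get_state();F.append(np.r_[st["contact_force"],st["moment"]])
m=[np.mean(F[i:i+10],0).round(2) for i in(0,10,20)];print(*m,st["tcp_pos"])
if all(2<a[2]<6 for a in m): print(r.close_job())
E
```

```text
[ 3.33  0.09  3.22 -0.12 -1.25  0.01] [ 3.68 -0.06  3.07 -0.09 -1.37  0.01] [ 3.4   0.15  2.78 -0.02 -1.42  0.03] [0.57479152 0.00363686 0.10358942]
the job is handed in; nothing more can be done
None
```

The job is handed in with the gauge still gripped, upright and lengthways over the wide notch, its foot bar on both ends and its plunger over the cross, pressing down at about 5.6 N by the wrist force plus a sideways push of about 3.5 N; the hand-in gave no verdict.

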